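# Red test probe into its test point

### The job

Take the red test probe out of the wooden stand, set its tip down in the red-edged groove of the grey test block near the groove's open front end, and slide the tip along the groove until it drops into the red hole at the end. Leave the probe standing there, fully home, and leave the black probe where it is in the stand.

Things in the scene. Friction and masses are not known exactly. Their poses are not given: they have to be found in the camera images.
- probe_red: red pen-shaped test probe, 122 mm long, upright tip down in a dark wooden stand 64x160x40 mm. Origin at the point of its tip, z from tip to tail. Needle 3 mm thick to z = 17 mm, then a cone, barrel from z = 35 to 122 mm, 11 mm thick in x, 14 mm in y: grip it at z about 75 to 100 mm. In the stand it may lean 8 degrees; its tip is 35 mm below the stand's top. 20 to 35 g.
- probe_black: the same probe in black, in the stand's other well, 100 mm away along the red probe's y, on either side; to be left alone. Both probes' needles are rigid, smooth and slippery; pressed on a surface with over 5 N they sink in and may catch, so slide them lightly. Origin at the point of its tip, z from tip to tail.
- test_block: grey fixed block 120x132x48 mm; origin at the centre of its underside, z up, x from its open front (roughly facing the robot) to its back. Two grooves along x in its top, at y = +40 (red edges) and -40 mm (black edges), 22 mm wide, 8 mm deep, white floor at z = 40 mm, open at the front face x = -60 mm, each ending in a round hole of its colour at x = +22 mm.
- red_hole (a point): centre of the red hole's mouth, at the level of the groove's floor, 8 mm below the block's top; axes as the block's, so the groove runs from here 82 mm along -x to the open front. The hole is 22 mm wide to 5 mm depth, then narrows like a funnel to 13 mm at 18 mm depth and 8 mm at its floor, 35 mm down: a probe let go in it stands upright within 8 degrees, its tip on the floor.
There are look-alikes about, which are no part of the job. There is more than one size of the probe_red; the one meant has the size given above.

How it is judged:
On the way, in this order (a step that is already met when the one before it is completed fails the run):
1. the red probe's tip is set down on the floor of the red-edged groove, in its front half (40 to 82 mm before the centre of the hole) (x of probe_red in the frame of red_hole between -0.082 and -0.04 m and y of probe_red in the frame of red_hole between -0.011 and 0.011 m and z of probe_red in the frame of red_hole below 0.005 m and contact force between probe_red and test_block above 0.1 N), for 0.05 s.
2. the tip comes along in the groove, not lifted out of it, to just before the hole (8 to 32 mm before its centre) (x of probe_red in the frame of red_hole between -0.032 and -0.008 m and y of probe_red in the frame of red_hole between -0.011 and 0.011 m and z of probe_red in the frame of red_hole below 0.008 m), for 0.02 s.
At the end, for the whole second after the job is handed in: The red probe stands at rest in the red hole: its tip at least 24 mm below the groove's floor and within 10 mm of the hole's centre, the probe within 15 degrees of upright; the black probe's tip is within 20 mm of where it was (horizontal distance between probe_red and red_hole below 0.01 m and z of probe_red in the frame of red_hole below -0.024 m and angle between probe_red's own z axis and vertical below 0.26 rad and linear speed of probe_red below 0.02 m/s and distance of probe_black from where it was at the start of the episode below 0.02 m); the robot touches nothing.
It fails at once if the black probe is pulled out or knocked away (its tip moved more than 30 mm) (distance of probe_black from where it was at the start of the episode above 0.03 m).
It also fails if it takes over 45 s, if anything falls off the work surface, if the arm or the gripper's body presses on something with over 40 N, if the wrist force passes 120 N, or if a joint passes its speed limit or range.

### The arm

A 7-joint arm with a two-finger parallel gripper is mounted at the origin on a cart in front of the work surface, level with it; the furniture and walls round the work are solid. World frame = base frame: x ahead of the robot, y to its left, z up, the work surface at z = 0. Lengths are in m, angles in rad, forces in N, time in s.
With the tool pointing down it reaches from about 0.4 to 0.9 m from the base axis. Payload 5.5 kg.
Tool frame: the origin (TCP) lies on the centre line of the jaws, within the pads' length; the fingertips stand 25 mm ahead of it and the grasp point (between the pads) lies 6 mm ahead of it; z points along the fingers, y is the line along which they close (so a half turn about z gives the same grasp; the last joint's range is limited). The gripper opens to 85 mm and grips with 20 to 120 N. Pads are 22 mm wide; open, the fingers measure 114 mm over their backs; the gripper's body (76 mm by 85 mm) begins 54 mm behind the grasp point. The pads swing forward as they close: fully open they stand 13 mm farther back than shut.
Start: joints at [-0.976, 0.501, -0.427, 1.55, 0.221, 1.138, -0.21], TCP at [0.212, 0.615, 0.256] pointing down, gripper open.
Joint ranges: [-2.88, 2.88], [-0.31, 2.03], [-1.54, 1.56], [0.2, 2.42], [-1.41, 4.55], [0.19, 2.02], [-2.57, 2.57]. Speed limits (rad/s): [2.57, 2.57, 3.14, 3.14, 3.14, 3.14, 3.14].

### API

Orientations are given as a rotation vector (axis times angle).
In Python, from bench import sense, read_camera, camera_model, job, spotter gives the robot as it stands.
- The arm moves only by the tool drive_tool, never from a script. Its arguments are lists of equal length, an entry for each row: "xyz": the shift along the tool's x, y, z in cm, a list of three; "turn": the turn about the tool's z in degrees. In form: {"xyz": [[tx, ty, tz], ...], "turn": [turn, ...]}. A call has 1 to 20 rows; each row is the pose to reach, as a shift and turn from the pose commanded when the call began, along the tool's axes at that moment; what a row does not reach only later rows make up. A row lasts 1/12 s, in which the tool goes at most 41.7 mm and 7.16 degrees, less where a joint would pass 70% of its speed; a pose out of reach is approached as far as the arm can. A call with a gripper value outside its range is refused whole. "fingers" is the finger opening in cm, from 0 to 8.54, set as the call begins (left out, the last holds). The fingers move at their own pace and stop on an object; the grip force is fixed at half the most. Time passes only in rows, so rows that repeat a pose let the fingers close. It gives the time, the measured TCP pose, the force and the opening at its end, in the units of the state.
- sense(): the state, without advancing time (a new reading comes with each control period).
- read_camera(name): name is "side" or "top" or "wrist"; returns (picture, depth): 400x640x3 uint8, blue, green, red; 400x640 float32, m along the optical axis (not along the pixel's ray), 0 where there is no reading.
- camera_model(name): a dict with "mtx" (3x3 intrinsics, pixels), "world_to_cam" (4x4, takes a point from world to camera coordinates); the wrist camera has in their place "T_tool_cam" (4x4, takes a point from camera to tool coordinates, whose origin is the TCP and whose axes are the flange's). Camera axes: x right, y down, z forward; pixel columns grow to the right and rows downward; lengths in m; the calibration is good to about 2 mm. A picture is of the moment at which its call begins: read the wrist's pose just before it. camera_model takes no time and is no camera call.
- job.close_job(): hands the job in, once; it reports no verdict.
Trained networks look in the newest picture that a camera, given by its name, has taken for a name from the list of things; names that differ only in an ending like _2 or _b are one class to them, and where a whole thing is asked for, a point or a joint stands for the part that bears it (a point fixed in the world has none). Each returns a list of dicts, best first, with "conf" (0 to 1); they miss things now and then, are a little off and sometimes report something else, mostly with a low value. They report only what shows in the picture. A call takes as long as a camera call. They do not tell look-alikes from the thing itself.
- spotter.spot_in(camera, thing): "location" ([column, row] in pixels, amid what is visible of it).
- spotter.trace(camera, thing): "pixels" (400x640 bool, what is visible of it) and "location" ([column, row] in pixels, amid what is visible of it).
- spotter.landmark_of(camera, thing): "location" ([column, row] in pixels: a listed point, or the origin of a listed thing).
The state is a dict: "clock": time; "joint_pos": joint angles; "qvel": joint speeds; "joint_efforts": joint torques, N m; "tcp_pos": TCP position; "ee_rot": TCP orientation; "force": force on the tool from outside, world axes, zero at the start; "torque": the same for the moment, N m; "width": finger opening in m.
Only numpy, scipy, OpenCV 4.12 (cv2) and the standard library are available. Lean on these libraries where they do the work, as an engineer would, in place of code of your own. Each camera call takes 0.05 s, during which the arm holds its last target. There are 200 camera calls.

## Working session

There is one attempt and no reset: what is moved stays moved. The work goes in short steps, Python scripts to look and compute and a tool call to move; the robot and the scene stay as the last step left them, time stands still between calls to the robot, and variables do not carry over. Pictures are saved under pics/ and viewed, on a budget of 10 in all, crops included, one or two more only if the job needs it, and the job is handed in when it is done.

Besides the shell and the picture viewer there is one more tool, called as name([rows], argument=value, ...), one row to a line, values as JSON. drive_tool: Moves the arm, as the interface text tells. Its arguments: {"type":"object","properties":{"xyz":{"type":"array","items":{"type":"array","items":{"type":"number"}}},"turn":{"type":"array","items":{"type":"number"}},"fingers":{"type":"number"}},"required":["xyz","turn"]}

```bash
mkdir -p pics; ls; cat > h.py <<'E'
import numpy as np, cv2
from scipy.spatial.transform import Rotation as R
from bench import sense, read_camera, camera_model, job, spotter
def cam(name):
    """K, cam->world 4x4"""
    m=camera_model(name); K=np.array(m["mtx"])
    if name!="wrist": return K,np.linalg.inv(np.array(m["world_to_cam"]))
    s=sense(); T=np.eye(4); T[:3,:3]=R.from_rotvec(s["ee_rot"]).as_matrix(); T[:3,3]=s["tcp_pos"]
    return K,T@np.array(m["T_tool_cam"])
def ray(K,T,px):
    d=T[:3,:3]@np.linalg.inv(K)@np.array([px[0],px[1],1.]); return T[:3,3],d
def at_z(K,T,px,z):
    o,d=ray(K,T,px); return o+d*(z-o[2])/d[2]
def cloud(K,T,dep):
    v,u=np.mgrid[:dep.shape[0],:dep.shape[1]]
    p=np.stack([u,v,np.ones_like(u)],-1)@np.linalg.inv(K).T*dep[...,None]
    return p@T[:3,:3].T+T[:3,3]
def proj(K,T,p):
    q=K@(np.linalg.inv(T)@np.append(p,1))[:3]; return q[:2]/q[2]
E
python3 - <<'E'
from h import *
np.set_printoptions(precision=4,suppress=True)
s=sense(); print(s["clock"],s["tcp_pos"],s["ee_rot"],s["width"])
ims=[]
for c in ["top","side"]:
    K,T=cam(c); im,d=read_camera(c); P=cloud(K,T,d); ims.append(im)
    cv2.imwrite(f"pics/{c}0.png",im)
    for th in ["probe_red","probe_black","test_block"]:
        for r in spotter.trace(c,th)[:4]:
            m=r["pixels"]&(d>0); print(c,th,round(r["conf"],2),np.round(r["location"]),m.sum(),np.median(P[m],0) if m.any() else '', P[m][:,2].max() if m.any() else '')
    for th in ["probe_red","red_hole","test_block"]:
        for r in spotter.landmark_of(c,th)[:3]: print(c,'LM',th,round(r["conf"],2),np.round(r["location"]),at_z(K,T,r["location"],.04))
E
```

```text
pics
0.0 [0.2116 0.6139 0.2553] [-0.5187 -3.0981  0.0029] 0.0851692456772647
top probe_red 0.55 [307. 175.] 95 [0.5805 0.0211 0.1189] 0.15812054653944918
top probe_black 0.53 [232. 205.] 76 [0.5251 0.194  0.0885] 0.1297424200540156
top test_block 0.93 [400. 192.] 3523 [ 0.5504 -0.1748  0.0475] 0.05341270205165338
top LM probe_red 0.59 [275. 198.] [0.5501 0.1024 0.04  ]
top LM probe_red 0.42 [310. 182.] [0.5835 0.0267 0.04  ]
top LM red_hole 0.57 [382. 192.] [ 0.5583 -0.1316  0.04  ]
top LM test_block 0.56 [399. 198.] [ 0.5432 -0.1684  0.04  ]
side probe_red 0.49 [322. 209.] 191 [0.5509 0.1042 0.083 ] 0.1254326652536334
side probe_black 0.7 [329. 241.] 219 [0.5262 0.2012 0.0824] 0.12378902593554897
side test_block 0.84 [330. 171.] 1629 [ 0.5436 -0.1326  0.0424] 0.1261545004311872
side LM probe_red 0.75 [323. 238.] [0.5432 0.142  0.04  ]
side LM probe_red 0.58 [306. 219.] [0.5849 0.0772 0.04  ]
side LM red_hole 0.6 [324. 173.] [ 0.562 -0.136  0.04 ]
side LM test_block 0.79 [328. 179.] [ 0.5501 -0.1001  0.04  ]
side LM test_block 0.68 [321. 238.] [0.5472 0.1416 0.04  ]
```

View pics/top0.png

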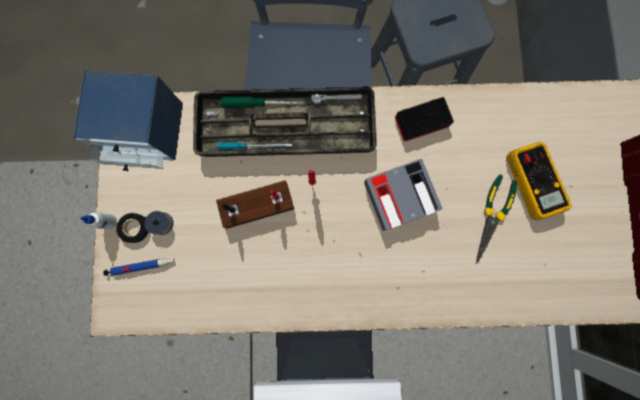

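View pics/side0.png

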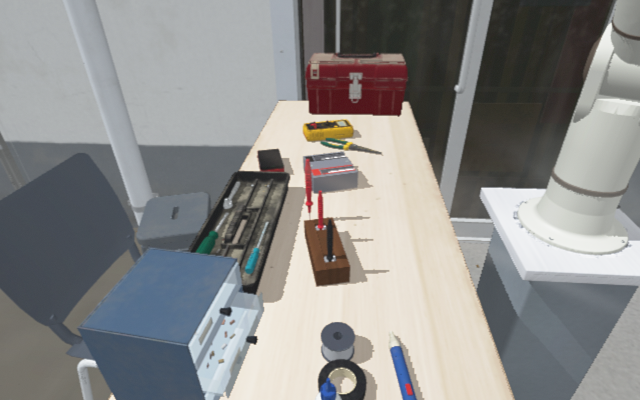

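The side view settles the candidates. One red probe is in the stand beside the black one (side 320,210; top 277,197). The other stands free (side 308,185; top 312,178), reaches about 0.158 m and so is taller, so it's the look-alike. The one in the stand tops out at about 0.125 m, which fits 122 mm with its tip 5 mm above the table. The grey block with the red groove is at top (400,195). Next I'll work out the geometry and bring the wrist camera close.

```bash
cat >> h.py <<'E'
def delta(target,yaw_axis=None):
    """shift in tool axes (cm) and turn (deg) about tool z so that tool y lies along yaw_axis (world xy)"""
    s=sense(); M=R.from_rotvec(s["ee_rot"]).as_matrix(); d=M.T@(np.array(target)-s["tcp_pos"])*100
    t=None
    if yaw_axis is not None:
        a=M.T@np.array([*yaw_axis,0.]); t=np.degrees(np.arctan2(-a[0],a[1])); t=(t+90)%180-90
    return np.round(d,2),t
E
python3 - <<'E'
from h import *
np.set_printoptions(precision=4,suppress=True)
print(R.from_rotvec(sense()["ee_rot"]).as_matrix()); print(np.array(camera_model("wrist")["T_tool_cam"])); print(camera_model("wrist")["mtx"])
K,T=cam("top"); print(K, T)
im,d=read_camera("top"); P=cloud(K,T,d)
def box(c,r,zl,zh):
    m=(abs(P[...,0]-c[0])<r)&(abs(P[...,1]-c[1])<r)&(P[...,2]>zl)&(P[...,2]<zh)&(d>0)
    q=P[m]; print(c,m.sum(),np.median(q[:,2]),cv2.minAreaRect(np.float32(q[:,:2]*1000)))
box((.555,-.165),.12,.03,.07); box((.535,.15),.1,.025,.055)
print(delta([.50,.13,.30],[.97,.2]))
E
```

```text
[[-0.9454  0.3258  0.    ]
 [ 0.3258  0.9454  0.0001]
 [-0.      0.0001 -1.    ]]
[[ 0.0007 -0.9648 -0.2629  0.0665]
 [ 1.      0.0009 -0.0005 -0.0014]
 [ 0.0007 -0.2629  0.9648 -0.1168]
 [ 0.      0.      0.      1.    ]]
[[344.3789   0.     323.7784]
 [  0.     344.3789 196.6939]
 [  0.       0.       1.    ]]
[[400.8118   0.     315.4432]
 [  0.     400.8118 193.6206]
 [  0.       0.       1.    ]] [[-0.0241 -0.9898  0.1401  0.4339]
 [-0.9997  0.0251  0.0055  0.0094]
 [-0.0089 -0.1399 -0.9901  0.9123]
 [ 0.      0.      0.      1.    ]]
(0.555, -0.165) 3467 0.04780591224347919 ((588.5009765625, -158.94325256347656), (217.23196411132812, 145.3606414794922), 26.663686752319336)
(0.535, 0.15) 2041 0.040347587997591194 ((539.4988403320312, 148.9056396484375), (64.88966369628906, 159.8008270263672), 14.671242713928223)
(array([-43.04, -36.43,  -4.37]), np.float64(59.33975464899572))
```

drive_tool([
  [-48.9,-37.4,0.5],
  [-48.9,-37.4,0.5],
  [-48.9,-37.4,0.5],
  [-48.9,-37.4,0.5],
  [-48.9,-37.4,0.5],
  [-48.9,-37.4,0.5],
  [-48.9,-37.4,0.5],
  [-48.9,-37.4,0.5],
  [-48.9,-37.4,0.5],
  [-48.9,-37.4,0.5],
  [-48.9,-37.4,0.5],
  [-48.9,-37.4,0.5],
  [-48.9,-37.4,0.5],
  [-48.9,-37.4,0.5],
  [-48.9,-37.4,0.5],
  [-48.9,-37.4,0.5],
  [-48.9,-37.4,0.5],
  [-48.9,-37.4,0.5],
  [-48.9,-37.4,0.5],
  [-48.9,-37.4,0.5],
], turn=[56.3,56.3,56.3,56.3,56.3,56.3,56.3,56.3,56.3,56.3,56.3,56.3,56.3,56.3,56.3,56.3,56.3,56.3,56.3,56.3])

```text
clock: 2.42
tcp_pos: [0.5515, 0.1036, 0.2513]
ee_rot: [-1.915, -2.49, -0.001]
force: [0.2, -0.2, -0.3]
width: 0.0855
```

```bash
python3 - <<'E'
from h import *
np.set_printoptions(precision=4,suppress=True)
s=sense(); print(s["clock"],s["tcp_pos"],s["force"]);print(R.from_rotvec(s["ee_rot"]).as_matrix())
K,T=cam("wrist"); im,d=read_camera("wrist"); P=cloud(K,T,d); cv2.imwrite("pics/w1.png",im)
for th in ["probe_red","probe_black"]:
    for r in spotter.trace("wrist",th)[:3]:
        m=r["pixels"]&(d>0); q=P[m]; print(th,round(r["conf"],2),np.round(r["location"]),m.sum())
        for z in np.arange(.04,.17,.01):
            k=abs(q[:,2]-z)<.005
            if k.sum()>8: print('  ',round(z,2),k.sum(),np.median(q[k],0), np.ptp(q[k],0))
E
```

```text
2.4167 [0.5515 0.1036 0.2513] [ 0.2169 -0.1706 -0.2661]
[[-0.2567  0.9665 -0.0003]
 [ 0.9665  0.2567  0.0007]
 [ 0.0008 -0.0001 -1.    ]]
probe_red 0.94 [340. 292.] 1190
   0.04 14 [0.5802 0.026  0.0439] [0.0155 0.0083 0.002 ]
   0.05 144 [0.583  0.0242 0.0484] [0.0175 0.0145 0.0094]
   0.06 43 [0.583  0.0247 0.0605] [0.0106 0.0069 0.0096]
   0.07 47 [0.5825 0.0252 0.0709] [0.0108 0.0071 0.0094]
   0.08 68 [0.5829 0.0257 0.0806] [0.013  0.0065 0.0099]
   0.09 82 [0.5832 0.0255 0.0906] [0.014  0.0113 0.0097]
   0.1 94 [0.5829 0.0256 0.1004] [0.0132 0.0094 0.0099]
   0.11 93 [0.5826 0.0255 0.1104] [0.0124 0.0079 0.0097]
   0.12 111 [0.5826 0.0257 0.12  ] [0.0124 0.0088 0.0098]
   0.13 128 [0.5824 0.0255 0.1304] [0.0117 0.0101 0.01  ]
   0.14 166 [0.5833 0.0241 0.1392] [0.0119 0.01   0.01  ]
   0.15 146 [0.5843 0.0226 0.1508] [0.0097 0.0083 0.01  ]
   0.16 26 [0.5854 0.0203 0.1555] [0.0052 0.005  0.0015]
probe_red 0.69 [327. 187.] 430
   0.04 80 [0.5511 0.1022 0.0425] [0.0188 0.0336 0.0069]
   0.05 15 [0.55   0.1026 0.0489] [0.0073 0.0041 0.0099]
   0.06 11 [0.5515 0.1036 0.0617] [0.007
[... 201 characters left out ...]
5514 0.1035 0.1008] [0.0104 0.0051 0.0097]
   0.11 77 [0.5515 0.1027 0.111 ] [0.0105 0.0088 0.0096]
   0.12 61 [0.5512 0.1013 0.1202] [0.0074 0.005  0.0094]
   0.13 43 [0.5524 0.0991 0.1258] [0.0055 0.0054 0.0023]
probe_black 0.81 [324.  62.] 354
   0.04 70 [0.5275 0.1917 0.0422] [0.0155 0.0191 0.0059]
   0.07 9 [0.5269 0.1904 0.0681] [0.0076 0.0018 0.0084]
   0.08 15 [0.5292 0.1911 0.0799] [0.0101 0.0043 0.0099]
   0.09 17 [0.5277 0.1905 0.0898] [0.0101 0.0058 0.0089]
   0.1 29 [0.5277 0.1909 0.1006] [0.011  0.0055 0.0094]
   0.11 85 [0.5276 0.193  0.1118] [0.0107 0.0106 0.0096]
   0.12 64 [0.5273 0.1932 0.1196] [0.0081 0.0076 0.0099]
   0.13 60 [0.5269 0.1955 0.1259] [0.0056 0.0051 0.0025]
```

View pics/w1.png

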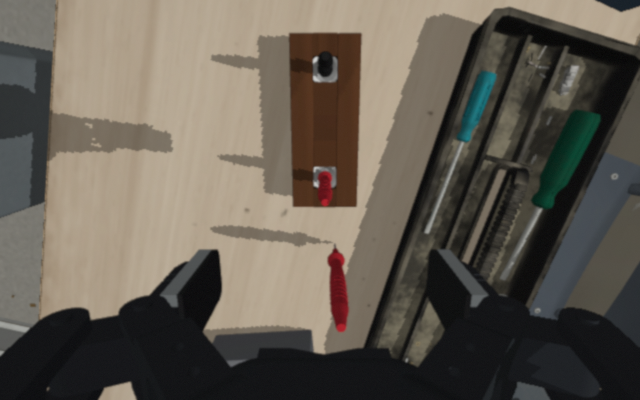

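The picture shows the stand with the black probe at (324,62) and a red one at (326,187). The free-standing red one is at (338,290), and the red-to-black spacing in the stand looks right. Before I reach for it, one enlarged crop of the two red ones.

```bash
python3 - <<'E'
from h import *
im=cv2.imread("pics/w1.png"); cv2.imwrite("pics/w1c.png",cv2.resize(im[150:340,260:400],None,fx=3.1,fy=3.1,interpolation=cv2.INTER_CUBIC))
print(delta([.5525,.0975,.09+.006],[.967,.253]))
E
```

```text
(array([-0.54, -0.07, 15.54]), np.float64(0.14787773707375607))
```

View pics/w1c.png

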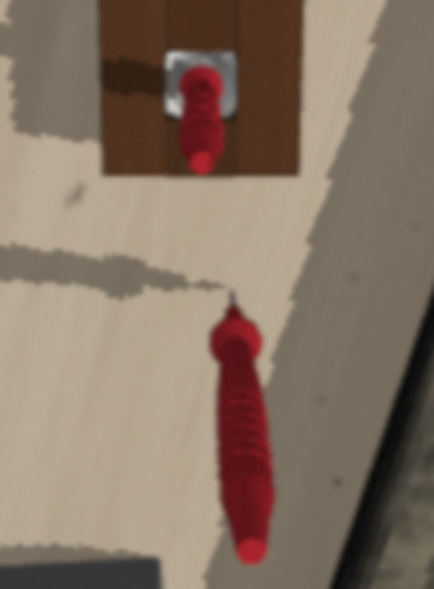

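The crop confirms it: the smaller red probe sits in its well in the stand, and the larger one stands free on the table. I'll descend over the stand one and grip it.

drive_tool([
  [-0.5,-0.1,3],
  [-0.5,-0.1,7],
  [-0.5,-0.1,11],
  [-0.5,-0.1,14],
  [-0.5,-0.1,15.3],
  [-0.5,-0.1,15.3],
  [-0.5,-0.1,15.3],
], turn=[0,0,0,0,0,0,0], fingers=5)

```text
clock: 3.15
tcp_pos: [0.552, 0.097, 0.0978]
ee_rot: [-1.918, -2.487, 0.002]
force: [0.9, -0.6, 0.3]
width: 0.05
```

drive_tool([
  [0,0,0],
  [0,0,0],
  [0,0,0],
  [0,0,0],
  [0,0,0],
  [0,0,0],
], turn=[0,0,0,0,0,0], fingers=0)

```text
clock: 3.65
tcp_pos: [0.5536, 0.0968, 0.0994]
ee_rot: [1.918, 2.486, 0.003]
force: [0.8, -0.1, 5.2]
width: 0.0104
```

drive_tool([
  [0,0,-1.5],
  [0,0,-3],
  [0,0,-5],
  [0,0,-8],
  [0,0,-12],
  [0,0,-16],
  [0,0,-18],
  [0,0,-18],
  [0,0,-18],
], turn=[0,0,0,0,0,0,0,0,0])

```text
clock: 4.4
tcp_pos: [0.5531, 0.0967, 0.2797]
ee_rot: [1.918, 2.486, 0.004]
force: [-0.4, 0.5, -1.0]
width: 0.0104
```

```bash
python3 - <<'E'
from h import *
np.set_printoptions(precision=4,suppress=True)
s=sense(); print(s["clock"],s["tcp_pos"],s["force"],s["width"])
# block pose from the top view: points on the top face / groove colours
K,T=cam("top"); im,d=read_camera("top"); P=cloud(K,T,d)
r=spotter.trace("top","test_block")[0]; m=r["pixels"]&(d>0)
k=m&(abs(P[...,2]-.0475)<.006); q=P[k]; print(len(q),cv2.minAreaRect(np.float32(q[:,:2]*1000)))
for t in ["red_hole","test_block"]:
    for l in spotter.landmark_of("top",t)[:2]: print(t,l["conf"],l["location"],at_z(K,T,l["location"],.04 if t=="red_hole" else 0))
cv2.imwrite("pics/t2.png",cv2.resize(im[140:250,200:460],None,fx=3,fy=3,interpolation=cv2.INTER_CUBIC))
K,T=cam("side"); im,d=read_camera("side")
for l in spotter.landmark_of("side","red_hole")[:2]: print("side hole",l["conf"],at_z(K,T,l["location"],.04))
print(delta([.49,-.135,.28]))
E
```

```text
4.4 [0.5531 0.0967 0.2797] [-0.3622  0.4629 -1.0131] 0.010365339812770963
2618 ((552.5908203125, -177.6122283935547), (119.94009399414062, 132.02554321289062), 18.874608993530273)
red_hole 0.88 [383.3, 192.9] [ 0.5551 -0.1348  0.04  ]
test_block 0.78 [397.0, 196.2] [ 0.5523 -0.1724  0.    ]
side hole 0.87 [ 0.5583 -0.1252  0.04  ]
(array([-20.82, -11.84,  -0.3 ]), None)
```

View pics/t2.png

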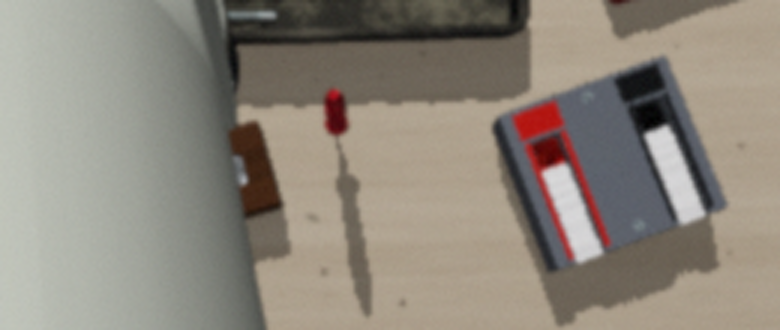

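The crop shows the red groove running from its front end at about (585,255) back to the hole at (547,150). That means a block yaw of about 18.9°, and the rectangle fit of 120×132 mm matches. Next I'll go above the groove's front half with the tool aligned to the block.

drive_tool([
  [-3,-1.5,0],
  [-7,-3,0],
  [-11,-5,0],
  [-15,-7,0],
  [-19,-9,0],
  [-22.8,-11.2,0],
  [-22.8,-11.2,0],
  [-22.8,-11.2,0],
  [-22.8,-11.2,0],
], turn=[-1,-2,-3,-4,-4.2,-4.2,-4.2,-4.2,-4.2])

```text
clock: 5.45
tcp_pos: [0.5015, -0.1531, 0.2776]
ee_rot: [-1.829, -2.552, 0.0]
force: [1.1, -0.2, -0.4]
width: 0.0102
```

```bash
python3 - <<'E'
from h import *
np.set_printoptions(precision=4,suppress=True)
s=sense(); print(s["clock"],s["tcp_pos"],s["force"],s["width"]); M=R.from_rotvec(s["ee_rot"]).as_matrix(); print(M)
K,T=cam("wrist"); im,d=read_camera("wrist"); cv2.imwrite("pics/w3.png",im); P=cloud(K,T,d)
for r in spotter.trace("wrist","probe_red")[:3]:
    m=r["pixels"]&(d>0); print("mask",r["conf"],r["location"],r["pixels"].sum()); q=(P[m]-s["tcp_pos"])@M
    for z in np.arange(.0,.11,.01):
        k=abs(q[:,2]-z)<.005
        if k.sum()>5: print('  tool',round(z,2),k.sum(),np.median(q[k],0)*1000)
for t in ["probe_red","red_hole"]:
    for l in spotter.landmark_of("wrist",t)[:2]: print(t,l["conf"],l["location"],at_z(K,T,l["location"],.04))
for r in spotter.trace("wrist","test_block")[:1]:
    m=r["pixels"]&(d>0)&(abs(P[...,2]-.048)<.005); print(m.sum(),cv2.minAreaRect(np.float32(P[m][:,:2]*1000)))
Ks,Ts=cam("side"); im,d=read_camera("side"); cv2.imwrite("pics/s3.png",im); P=cloud(Ks,Ts,d)
for l in spotter.landmark_of("side","probe_red")[:3]: print("side tip",l["conf"],l["location"])
print("exp tip px side",proj(Ks,Ts,s["tcp_pos"]-np.array([0,0,.0945])),"wrist",proj(K,T,s["tcp_pos"]-np.array([0,0,.0945])))
for r in spotter.trace("side","probe_red")[:3]:
    m=r["pixels"]&(d>0); print(r["conf"],r["location"],m.sum()); q=(P[m]-s["tcp_pos"])@M
    for z in np.arange(-.03,.11,.01):
        k=abs(q[:,2]-z)<.005
        if k.sum()>3: print('  tool',round(z,2),k.sum(),np.median(q[k],0)*1000)
E
```

```text
5.45 [ 0.5015 -0.1531  0.2776] [ 1.1049 -0.2259 -0.3577] 0.01021358989152802
[[-0.3213  0.947  -0.0012]
 [ 0.947   0.3213  0.0005]
 [ 0.0009 -0.001  -1.    ]]
mask 0.84 [491.6, 15.8] 1093
mask 0.64 [323.7, 271.0] 2764
  tool 0.0 346 [ 7.2022 -1.1441 -0.415 ]
  tool 0.01 258 [ 7.2571 -1.1693 10.1118]
  tool 0.02 213 [ 7.242  -0.7784 19.8899]
  tool 0.03 166 [ 7.2486 -1.2203 29.9487]
  tool 0.04 102 [ 6.9587 -1.2524 39.5938]
  tool 0.05 96 [ 6.4075 -1.025  50.204 ]
  tool 0.06 261 [ 6.197  -1.3019 57.6896]
  tool 0.08 7 [ 4.8739 -0.7694 77.0618]
  tool 0.09 7 [ 3.0991 -0.767  87.007 ]
probe_red 0.85 [455.7, 33.6] [0.5769 0.0083 0.04  ]
probe_red 0.77 [322.3, 204.1] [ 0.5115 -0.1913  0.04  ]
red_hole 0.72 [382.3, 170.0] [ 0.5589 -0.136   0.04  ]
8815 ((552.2799072265625, -179.33810424804688), (120.10429382324219, 131.4643096923828), 18.762081146240234)
side tip 0.75 [309.3, 218.4]
side tip 0.51 [349.2, 115.8]
exp tip px side [349.1115 118.114 ] wrist [325.3327 208.335 ]
0.81 [309.4, 184.9] 199
0.73 [350.9, 88.5] 164
  tool -0.02 14 [  8.374    1.806  -19.3964]
  tool -0.01 17 [  9.8517  -0.3795 -10.2753]
  tool 0.0 19 [10.6449  1.176  -0.0923]
  tool 0.01 17 [10.7011 -0.3957  9.172 ]
  tool 0.02 15 [11.2919  1.185  18.9891]
  tool 0.03 16 [10.3435  2.0387 29.7033]
  tool 0.04 17 [ 9.7869  2.5579 39.2928]
  tool 0.05 16 [ 8.6171  1.1582 49.9149]
  tool 0.06 17 [10.9805  2.4272 58.6237]
  tool 0.07 12 [ 8.0201  1.292  70.214 ]
```

View pics/w3.png

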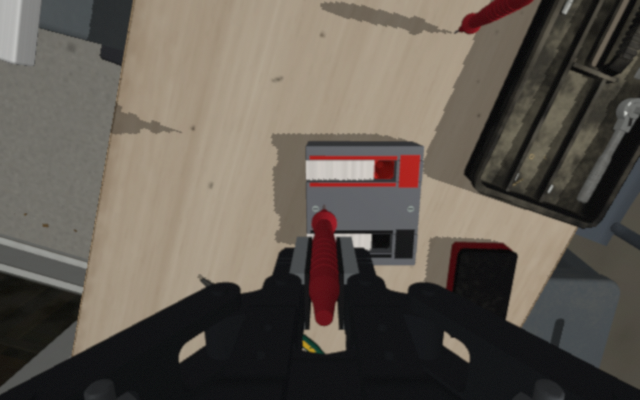

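```bash
python3 - <<'E'
from h import *
np.set_printoptions(precision=4,suppress=True)
s=sense(); M=R.from_rotvec(s["ee_rot"]).as_matrix()
K,T=cam("wrist"); im,d=read_camera("wrist"); P=cloud(K,T,d)
q=(P-s["tcp_pos"])@M*1000   # tool frame mm
roi=np.zeros(d.shape,bool); roi[150:192,295:430]=1
b,g,r=[im[...,i].astype(int) for i in range(3)]
w=roi&(b>150)&(r>150)&(abs(P[...,2]-.04)<.004)
print("white",w.sum(),q[w].min(0),q[w].max(0),np.percentile(q[w],[3,97],axis=0)); print(cv2.minAreaRect(np.float32(q[w][:,:2])), np.median(P[w][:,2]))
red=roi&(r>90)&(g<60)&(d>0); lo=red&(P[...,2]<.037)
rt=red&(P[...,2]>.043); print("red top",np.percentile(q[rt],[2,98],axis=0)); print("hole wall",np.percentile(q[lo],[2,98],axis=0))
Tp=np.array([1.5,-1,93.5])/1000; print("tip px pred",proj(K,T,s["tcp_pos"]+M@Tp))
h=np.array([.5604,-.1335,.04]); print("my hole px",proj(K,T,h),"in tool",M.T@(h-s["tcp_pos"])*1000)
E
```

```text
white 1227 [-13.7341 -20.8743 236.5218] [  5.95    48.9653 241.4382] [[-12.5641 -18.7035 237.6556]
 [  5.6728  46.8792 240.4619]]
((-3.8974976539611816, 14.04151725769043), (69.83794403076172, 19.673233032226562), 89.9679183959961) 0.03916744374194564
red top [[-19.0564 -13.162  229.0189]
 [ 12.3356  93.1528 232.1837]]
hole wall [[-13.6959  51.9416 243.3857]
 [  4.3712  70.0033 275.3016]]
tip px pred [323.6406 206.431 ]
my hole px [382.8258 169.4445] in tool [ -1.9911  60.7725 238.2335]
```

drive_tool([
  [-0.4,0.1,3],
  [-0.4,0.1,7],
  [-0.4,0.1,10.5],
  [-0.4,0.1,12.5],
  [-0.4,0.1,13.2],
  [-0.4,0.1,13.2],
  [-0.4,0.1,13.2],
], turn=[0,0,0,0,0,0,0])

```text
clock: 6.48
tcp_pos: [0.5049, -0.1559, 0.147]
ee_rot: [1.826, 2.555, 0.0]
force: [0.4, -0.3, 0.0]
width: 0.0103
```

```bash
cat > chk.py <<'E'
from h import *
import sys
np.set_printoptions(precision=4,suppress=True)
s=sense(); print(s["clock"],s["tcp_pos"],s["force"],s["width"]); M=R.from_rotvec(s["ee_rot"]).as_matrix()
K,T=cam("wrist"); im,d=read_camera("wrist"); P=cloud(K,T,d); q=(P-s["tcp_pos"])@M*1000
for l in spotter.landmark_of("wrist","probe_red")[:2]: print("tip lm",l["conf"],l["location"])
h=np.array([.5604,-.1335,.04]); ht=M.T@(h-s["tcp_pos"])*1000; print("hole in tool",ht)
for r in spotter.trace("wrist","probe_red")[:2]:
    m=r["pixels"]&(d>0)&(abs(q[...,0])<25)&(abs(q[...,1])<15); 
    for z in range(50,106,6):
        k=m&(abs(q[...,2]-z)<3)
        if k.sum()>3: print('  ',z,k.sum(),np.median(q[k],0))
print("pred tip px",proj(K,T,s["tcp_pos"]+M@(np.array([1.5,-1,94])/1000)))
b,g,r=[im[...,i].astype(int) for i in range(3)]
w=(b>150)&(r>150)&(abs(P[...,2]-.04)<.004)&(abs(q[...,0]-ht[0])<18)&(abs(q[...,1]-ht[1]+35)<60)
print("white",w.sum(),np.percentile(q[w],[1,99],axis=0),np.median(P[w][:,2]))
cv2.imwrite(sys.argv[1],cv2.resize(im[60:300,180:500],None,fx=2.4,fy=2.4,interpolation=cv2.INTER_CUBIC))
E
python3 chk.py pics/w4.png
```

```text
6.4833 [ 0.5049 -0.1559  0.147 ] [ 0.3903 -0.3068  0.0137] 0.01034852857444893
tip lm 0.9 [323.6, 204.0]
hole in tool [  3.3048  59.6931 107.0326]
   50 48 [ 6.3855 -1.2947 49.965 ]
   56 248 [ 5.9377 -1.3044 57.1093]
   62 52 [ 7.5639 -1.0479 59.584 ]
   74 6 [ 4.932  -1.6549 76.4022]
   80 4 [ 4.7235 -0.185  77.6591]
   86 9 [ 3.3276 -1.3815 86.1687]
   98 15 [-16.2186   5.9345  99.6612]
   104 4 [ -8.8498   6.9721 103.155 ]
pred tip px [323.6393 206.2025]
white 2673 [[ -7.7414 -21.7804 106.5069]
 [ 10.9033  47.2963 109.3619]] 0.03911554663253303
```

View pics/w4.png

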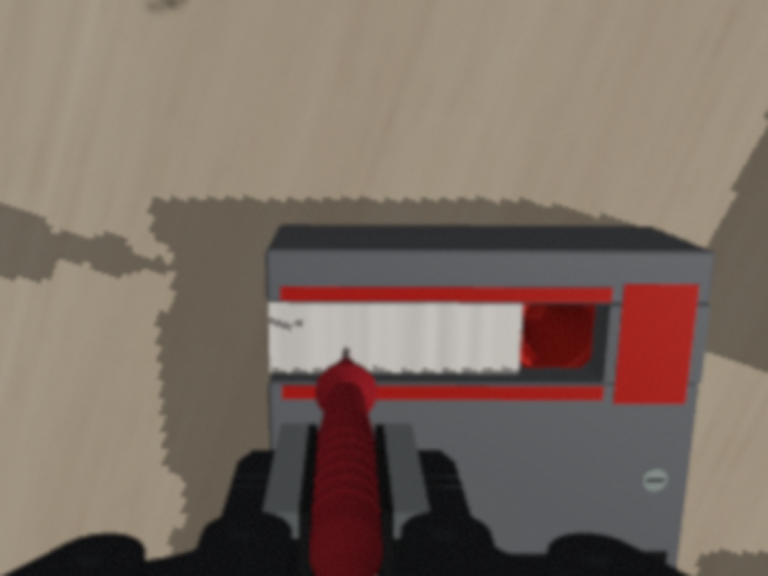

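The tip is at about (324,206) full-frame, over the white floor and within about 1 mm of the groove's centre line. I'll lower it gently until it touches.

drive_tool([
  [0.1,0,0.5],
  [0.1,0,0.9],
  [0.1,0,1.1],
  [0.1,0,1.15],
  [0.1,0,1.15],
], turn=[0,0,0,0,0])

```text
clock: 7.05
tcp_pos: [0.5039, -0.1548, 0.1348]
ee_rot: [-1.827, -2.556, -0.0]
force: [0.1, -0.7, 0.8]
width: 0.0105
```

drive_tool([
  [0,0,0.05],
  [0,0,0.05],
], turn=[0,0])

```text
clock: 7.22
tcp_pos: [0.5041, -0.1549, 0.1346]
ee_rot: [1.827, 2.556, 0.0]
force: [-1.3, 0.4, 4.1]
width: 0.0106
```

drive_tool([
  [0,0,-0.02],
  [0,0,-0.02],
], turn=[0,0])

```text
clock: 7.38
tcp_pos: [0.504, -0.1549, 0.1346]
ee_rot: [1.827, 2.556, 0.0]
force: [-0.5, 0.9, 1.7]
width: 0.0101
```

drive_tool([
  [0,0,0],
  [0,0,0],
], turn=[0,0])

```text
clock: 7.55
tcp_pos: [0.504, -0.1549, 0.1346]
ee_rot: [1.827, 2.556, 0.0]
force: [-0.2, 0.5, 2.8]
width: 0.0104
```

There's light contact, about 2–3 N. Sliding along the groove.

drive_tool([
  [0,0.2,-0.02],
  [0,0.5,-0.02],
  [0,0.8,-0.02],
  [0,1.1,-0.02],
  [0,1.4,-0.02],
  [0,1.7,-0.02],
  [0,2.0,-0.02],
  [0,2.0,-0.02],
], turn=[0,0,0,0,0,0,0,0])

```text
clock: 8.22
tcp_pos: [0.5218, -0.149, 0.1343]
ee_rot: [-1.826, -2.554, 0.003]
force: [-3.4, -0.9, 5.4]
width: 0.0108
```

drive_tool([
  [0,0.2,0],
  [0,0.5,0],
  [0,0.8,0],
  [0,1.1,0],
  [0,1.4,0],
  [0,1.7,0],
  [0,2.0,0],
  [0,2.0,0],
  [0,2.0,0],
], turn=[0,0,0,0,0,0,0,0,0])

```text
clock: 8.97
tcp_pos: [0.5408, -0.1425, 0.1344]
ee_rot: [-1.827, -2.554, 0.003]
force: [-3.1, -1.1, 4.8]
width: 0.0105
```

```bash
python3 chk.py pics/w5.png
```

```text
8.9667 [ 0.5408 -0.1425  0.1344] [-3.1327 -1.0865  4.7522] 0.010517436060652441
tip lm 0.72 [323.6, 204.7]
hole in tool [ 2.1642 21.6334 94.3174]
   50 48 [ 6.2388 -1.2917 49.8808]
   56 244 [ 6.0521 -1.3072 57.0187]
   62 51 [ 8.0988 -0.7766 59.8578]
   74 4 [ 4.8805 -2.2395 76.4287]
   86 16 [ 3.0428 -0.7685 86.7211]
   92 11 [-8.5131 -6.5445 94.0518]
   98 12 [-4.0127 -4.9567 95.6547]
pred tip px [323.6344 206.2003]
white 2093 [[ -9.1875 -59.54    93.7414]
 [  9.8519   9.5125  96.7871]] 0.03911943237756638
```

View pics/w5.png

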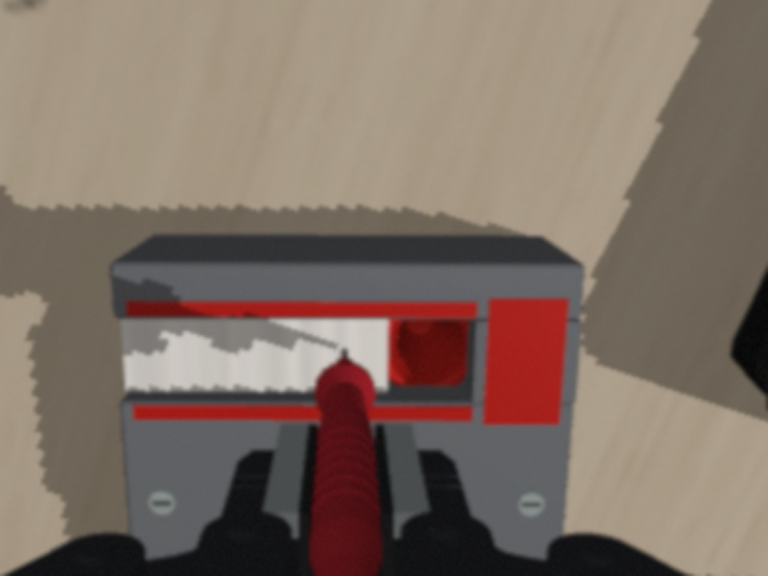

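The tip (345,350 in the crop) is on the floor about 22 mm before the hole centre (about 430,352). The force is near 5 N, so I'll lift off slightly and slide over the hole.

drive_tool([
  [0,0,-0.05],
  [0,0.3,-0.05],
  [0,0.6,-0.05],
  [0,0.9,-0.05],
  [0,1.2,-0.05],
  [0,1.5,-0.05],
  [0,1.8,-0.05],
  [0,2.1,-0.05],
  [0,2.3,-0.05],
  [0,2.3,-0.05],
  [0,2.3,-0.05],
], turn=[0,0,0,0,0,0,0,0,0,0,0])

```text
clock: 10.03
tcp_pos: [0.5635, -0.1344, 0.1351]
ee_rot: [-1.826, -2.556, 0.0]
force: [0.1, 0.1, -0.5]
width: 0.0102
```

drive_tool([
  [0,0,0.3],
  [0,0,0.6],
  [0,0,0.9],
  [0,0,1.2],
  [0,0,1.2],
], turn=[0,0,0,0,0])

```text
clock: 10.45
tcp_pos: [0.5628, -0.1344, 0.1223]
ee_rot: [-1.826, -2.555, 0.001]
force: [-0.3, -0.3, -0.2]
width: 0.0105
```

drive_tool([
  [0,-0.1,0.3],
  [0,-0.1,0.6],
  [0,-0.1,0.9],
  [0,-0.1,1.2],
  [0,-0.1,1.5],
  [0,-0.1,1.8],
  [0,-0.1,1.9],
  [0,-0.1,1.9],
], turn=[0,0,0,0,0,0,0,0])

```text
clock: 11.12
tcp_pos: [0.5623, -0.1347, 0.1037]
ee_rot: [-1.826, -2.555, 0.001]
force: [-1.0, -0.5, 0.3]
width: 0.0103
```

drive_tool([
  [0,0,0.2],
  [0,0,0.35],
  [0,0,0.35],
], turn=[0,0,0])

```text
clock: 11.37
tcp_pos: [0.5624, -0.1348, 0.1004]
ee_rot: [-1.827, -2.556, 0.0]
force: [-0.8, -0.8, -1.1]
width: 0.0105
```

drive_tool([
  [0,0,0],
  [0,0,0],
  [0,0,0],
  [0,0,0],
  [0,0,0],
  [0,0,0],
], turn=[0,0,0,0,0,0], fingers=6)

```text
clock: 11.87
tcp_pos: [0.5627, -0.1349, 0.1008]
ee_rot: [1.827, 2.556, 0.0]
force: [0.3, -0.2, -0.1]
width: 0.0601
```

drive_tool([
  [0,0,-2],
  [0,0,-5],
  [0,0,-9],
  [0,0,-13],
  [0,0,-16],
  [0,0,-16],
  [0,0,-16],
  [0,0,-16],
], turn=[0,0,0,0,0,0,0,0])

```text
clock: 12.53
tcp_pos: [0.5621, -0.1346, 0.2603]
ee_rot: [-1.826, -2.555, 0.0]
force: [-0.3, -0.0, -1.1]
width: 0.06
```

```bash
python3 - <<'E'
from h import *
np.set_printoptions(precision=4,suppress=True)
ims=[]
for c in ["wrist","side","top"]:
    K,T=cam(c); im,d=read_camera(c); P=cloud(K,T,d); ims.append(im)
    for th in ["probe_red","probe_black"]:
        for r in spotter.trace(c,th)[:3]:
            m=r["pixels"]&(d>0); q=P[m]
            if len(q): print(c,th,round(r["conf"],2),np.round(r["location"]),np.median(q,0),"top z",np.percentile(q[:,2],98),"top pt",np.median(q[q[:,2]>np.percentile(q[:,2],98)-.004],0))
cv2.imwrite("pics/f.png",np.hstack([cv2.resize(ims[0][60:380,160:480],(480,480)),cv2.resize(ims[1][130:290,260:367],(320,480))]))
print(sense()["force"])
E
```

```text
wrist probe_red 0.81 [323. 178.] [ 0.5589 -0.1293  0.1014] top z 0.12650901219172625 top pt [ 0.56   -0.1318  0.1258]
wrist probe_red 0.6 [413.  12.] [0.5832 0.0138 0.0782] top z 0.11782094981354643 top pt [0.5862 0.0127 0.1171]
side probe_red 0.71 [326. 157.] [ 0.5594 -0.1273  0.0845] top z 0.11884727030555178 top pt [ 0.5593 -0.1291  0.1178]
side probe_red 0.7 [309. 180.] [0.5838 0.0267 0.1   ] top z 0.15272271293101713 top pt [0.5841 0.0227 0.1523]
side probe_black 0.56 [330. 242.] [0.5262 0.2011 0.0822] top z 0.12196077676998668 top pt [0.5263 0.1995 0.1214]
top probe_red 0.45 [384. 189.] [ 0.5576 -0.128   0.0961] top z 0.1286889835872302 top pt [ 0.5595 -0.1293  0.1279]
top probe_black 0.54 [394. 204.] [ 0.5351 -0.1525  0.0476] top z 0.051620083602179165 top pt [ 0.5447 -0.1589  0.049 ]
[ 0.5336  0.5207 -0.0922]
```

View pics/f.png

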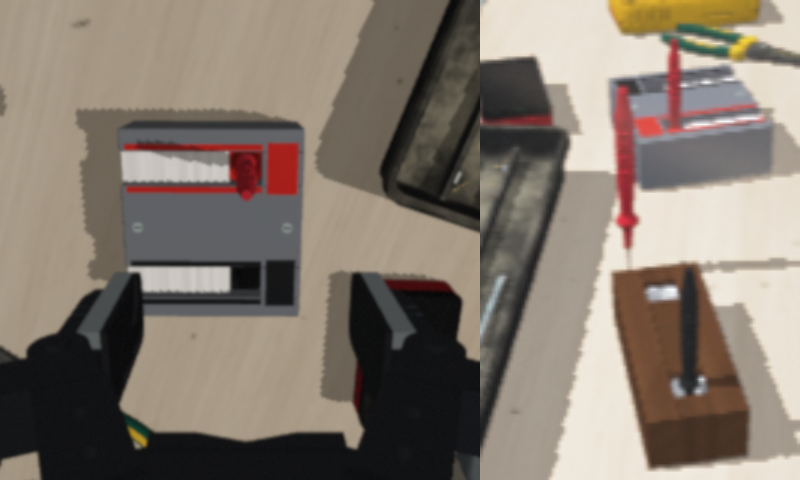

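The red probe stands upright in the red hole (crop 247,175). Its tail is at z ≈ 0.126–0.128, so the tip is about 35 mm below the groove floor. The black probe is still in its well, and the gripper is clear.

```bash
python3 -c "
from bench import job; print(job.close_job())"
```

```text
the job is handed in; nothing more can be done
None
```

The red probe is now standing in the red hole, and I handed the job in at about 12.7 s of the 45 s allowed; the hand-in reports no verdict.

**What I did:** I took the 122 mm red probe from the stand; the larger free-standing red one is a look-alike and I left it alone. I set the tip on the groove floor about 60 mm before the hole and slid it along to about 22 mm before the hole. Then I eased off by 0.5 mm to take off the pressure, went over the hole, lowered it in, released it and backed off upward.

**Last checks:**
- **Red probe:** its tail is at z ≈ 0.126–0.128 m in the wrist and top views, which puts the tip about 35 mm below the groove floor. It is upright, at about (0.560, −0.13), against the hole centre I estimated at (0.560, −0.1335).
- **Black probe:** it is still in its well, within about 1 mm of its starting place in the side view.
- **Gripper:** it is open and well clear of everything.

**Disagreements and doubts:**
- The side camera put the red probe's tail lower, at about 0.119 m. I put this down to the few depth points on a thin, distant object.
- In the last top view the network's "probe_black" hit was on the block, a false report.
- The hole position from the landmark network was 2–8 mm off my fit to the block; I used the fit.
- The force reading during the slide briefly reached about 5.4 N, slightly over the 5 N at which the needle may sink in; the tip did not catch.

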